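Lock the saw stop's setting screw

TASK

Lock the setting screw of the tile saw's stop. Fit the open-jawed holding key whose jaws match the flat tang on top of the screw, fully down over the tang with its handle lying in the yoke, so that the screw cannot turn; then swing the locknut's handle clockwise (seen from above) as far as it goes. The screw must keep its setting throughout, not turning with the nut beyond the key's small play; leave the key lying in place.

Things in the scene. Friction and masses are not known exactly. Their poses are not given: they have to be found in the camera images.
- stop_bracket: Aluminium bracket fixed to the bench, plate 225 x 110 x 20 mm. Origin: on the upright screw's axis at bench level; z up, +x points from screw to yoke. A dark hexagonal locknut (z 21-44 mm) sits under the screw's collar. A fitted key rests level on collar and yoke, axes parallel to the bracket's, its origin at x 75, y 0, z 55 mm (10 mm more or less in x does no harm).
- tang (a point): Screw axis at the foot of the screw's flat steel tang, 55 mm above the bench, on top of its round collar (52 mm diameter, 10 mm thick). Tang 40 mm long (towards the yoke), 16 mm thick, 24 mm high, its upper 8 mm bevelled like a roof to a ridge.
- yoke (a point): Centre of the yoke's floor, 55 mm above the bench, 140 mm from the screw axis. Two upright prongs stand beside it, 28 mm gap between them across the bracket, tops 40 mm above the floor.
- holding_key: Loose key 191 mm long, 250 g: black handle 125 long, 18 wide, 24 high; steel head 44 wide, 12 high with two jaws, 20 mm gap, open at the end. Origin: underside of handle at the balance point; z up, +x to handle end (90 mm off). Gap runs x -49 (closed) to -101; tang belongs at x -75. Lies among two keys alike in size that do not fit: 9 mm gap; closed round ring.
- stop_screw (a joint): Angle of the screw in the bracket, rad, clockwise seen from above positive; 0 when the tang points at the yoke; starts within 0.04 of 0. It turns more easily than the nut does on it, so unless a key holds it, it goes round with the nut. With the key fitted it has up to about 0.2 rad of play, the post's sweep growing by as much.
- locknut (a joint): Angle of the locknut relative to the screw, rad, clockwise seen from above (tightening) positive; starts at 0 to 0.25, end stop (tight) at 1.25. Steady friction 0.35 N m, stays where left. In the bracket's frame its post lies in direction pi + 0.625 - (stop_screw + locknut), counter-clockwise from +x.
- nut_post (a point): Centre of the top of the locknut handle's upright black round grip post: 20 mm diameter, 64 mm high, its top 90 mm above the bench, 100 mm from the screw axis. A thin rod 32 mm above the bench joins it to the nut. It sweeps the side away from the yoke.
Things that resemble listed ones, but are neither listed nor needed, are in the scene too. Leave any red look-alike of the holding_key alone.

How it is judged (in metres and radians):
On the way, in this order (a step that is already met when the one before it is completed fails the run):
1. the holding key is fully down over the screw's tang with its handle in the yoke (x of holding_key in the frame of stop_bracket between 0.06 and 0.09 m and y of holding_key in the frame of stop_bracket between -0.012 and 0.012 m and z of holding_key in the frame of stop_bracket between 0.048 and 0.062 m and angle between the x axis of holding_key and the x axis of stop_bracket, either way round below 0.175 rad and angle between holding_key's own z axis and vertical below 0.175 rad), for 0.2 s.
2. the locknut is turned clockwise to its end stop while the key holds the screw (all of step 1 and value of joint locknut above 1.05 rad), for 0.2 s.
At the end, for the whole second after the job is handed in: The locknut is above 1.05 rad (tight), the screw within 0.3 rad of its setting, and the holding key at rest in place: underside 48 to 62 mm above the bench, origin within 15 mm along and 12 mm across of its fitted place, level and within 10 degrees of the bracket's direction (all of step 2 and value of joint stop_screw between -0.3 and 0.3 rad and linear speed of holding_key below 0.02 m/s); the robot touches nothing.
It fails at once if the screw turned more than 0.3 rad (17 degrees) from its setting (value of joint stop_screw above 0.3 rad or value of joint stop_screw below -0.3 rad).
It also fails if it takes over 58 s, if anything falls off the work surface, if the arm or the gripper's body presses on something with over 40 N, if the wrist force passes 120 N, or if a joint passes its speed limit or range.

ROBOT

A 7-joint arm with a two-finger parallel gripper is mounted at the origin on the work surface. World frame = base frame: x ahead of the robot, y to its left, z up, the work surface at z = 0. Lengths are in m, angles in degrees, forces in N, time in s.
With the tool pointing down it reaches from about 0.425 to 1.025 m from the base axis. Payload 9.4 kg.
Tool frame: the origin (TCP) lies between the finger pads; the fingertips stand 14 mm ahead of it and the grasp point (between the pads) lies 5 mm behind it; z points along the fingers, y is the line along which they close (so a half turn about z gives the same grasp; the last joint's range is limited). The gripper opens to 85 mm and grips with 20 to 120 N. Pads are 22 mm wide; open, the fingers measure 114 mm over their backs; the gripper's body (76 mm by 85 mm) begins 54 mm behind the grasp point. The pads swing forward as they close: fully open they stand 13 mm farther back than shut.
Start: joints at [-73.952, 34.337, -0.143, 91.639, 0.103, 54.024, -4.572], TCP at [0.253, 0.679, 0.211] pointing down, gripper open.
Joint ranges: [-147.43, 147.43], [-19.82, 112.94], [-74.19, 73.91], [6.32, 146.72], [-59.91, 239.91], [6.04, 106.73], [-150.56, 150.56]. Speed limits (degrees/s): [127.2, 127.2, 172.46, 172.46, 180, 180, 180].

INTERFACE

Orientations are given as a 3x3 rotation matrix whose columns are the frame's x, y, z axes.
In Python, from rig import * gives the robot as it stands.
- The arm moves only by the tool send_rows, never from a script. Its argument "series" is a list of rows, each a list of 7 numbers: the shift along the tool's x, y, z in m, then the turn, a rotation vector about the tool's x, y, z in rad, then the opening, from 0 (shut) to 1 (fully open). A call has exactly 8 rows; each row is the pose to reach, as a shift and turn from the pose commanded when the call began, along the tool's axes at that moment; what a row does not reach only later rows make up. A row lasts 1/8 s, in which the tool goes at most 62.5 mm and 10.7 degrees, less where a joint would pass 70% of its speed; a pose out of reach is approached as far as the arm can. A call with a gripper value outside its range is refused whole. The fingers move at their own pace and stop on an object; "newtons" is the grip in N (left out, the last holds). Time passes only in rows, so rows that repeat a pose let the fingers close, or fill a call up. It gives the time, the measured TCP pose, the force, the opening and the grip force at its end, in the units of the state.
- observe(): the state, without advancing time (a new reading comes with each control period).
- snapshot(name): name is "side" or "top" or "wrist"; returns a dict with "color" (384x512x3 uint8, blue, green, red), "K" (3x3 intrinsics, pixels), "eye" and "rotation" of the camera in the world; the wrist camera has in their place "mount" (4x4, takes a point from camera to tool coordinates, whose origin is the TCP and whose axes are the flange's). Camera axes: x right, y down, z forward; pixel columns grow to the right and rows downward; lengths in m; the calibration is good to about 2 mm. A picture is of the moment at which its call begins: read the wrist's pose just before it. There is no depth.
- close_job(): hands the job in; it is judged then, once.
The state is a dict: "time_s": time; "joint_positions": joint angles; "qd": joint speeds; "joint_efforts": joint torques, N m; "tcp_pos": TCP position; "ee_rot": TCP orientation; "contact_force": force on the tool from outside, world axes, zero at the start; "wrist_torque": the same for the moment, N m; "opening": finger opening in m; "finger_force": force on a finger pad.
Only numpy, scipy, OpenCV 4.12 (cv2) and the standard library are available. Lean on these libraries where they do the work, as an engineer would, in place of code of your own. Each camera call takes 0.05 s, during which the arm holds its last target. There are 200 camera calls.

## Working session

There is one attempt and no reset: what is moved stays moved. The work goes in short steps, Python scripts to look and compute and a tool call to move; the robot and the scene stay as the last step left them, time stands still between calls to the robot, and variables do not carry over. Pictures are saved under pics/ and viewed, at most 10 in all, crops included, and the job is handed in when it is done.

Besides the shell and the picture viewer there is one more tool, called by a JSON object that holds its "api" and its "payload". send_rows: Moves the arm, as the interface text tells. Its arguments: {"type":"object","properties":{"series":{"type":"array"},"newtons":{"type":"number"}},"required":["series"]}

```bash
mkdir -p pics
python3 - <<'E'
from rig import *
import cv2,pickle,numpy as np
o=observe();print(o)
for n in("top","side"):
    s=snapshot(n);cv2.imwrite(f"pics/{n}0.png",s["color"]);pickle.dump(s,open(f"{n}0.pkl","wb"))
    print(n,s["K"],s["eye"],s["rotation"])
E
```

```text
{'time_s': 0.0, 'joint_positions': array([-73.95116005,  34.3875992 ,  -0.14564444,  91.68221098,
         0.10300699,  54.0248574 ,  -4.57128942]), 'qd': array([ 0.13367456, -0.03172958,  0.04122406,  0.03337525,  0.03176669,
        0.03187659, -0.00766372]), 'joint_efforts': array([ 1.42283461e-04, -7.76448512e+01,  1.56517535e+00, -2.58017296e+01,
        1.23307863e-02,  9.10516712e-03, -8.50841531e-06]), 'tcp_pos': array([0.25306574, 0.67883579, 0.21007017]), 'ee_rot': array([[-9.37042761e-01,  3.49214369e-01, -4.34317966e-04],
       [ 3.49214608e-01,  9.37041420e-01, -1.59191306e-03],
       [-1.48944992e-04, -1.64336079e-03, -9.99998639e-01]]), 'contact_force': array([-0.52980312, -0.06026492,  0.00367022]), 'wrist_torque': array([-0.03317351,  0.05200329, -0.03327363]), 'finger_force': 0.0, 'opening': 0.08569645051751273}
top [[405.87273507   0.         261.51890081]
 [  0.         405.87273507 186.44554679]
 [  0.           0.           1.        ]] [ 0.33969723 -0.00744053  0.96885121] [[-0.02642385 -0.98123776  0.19098231]
 [-0.99957643  0.02360443 -0.01702302]
 [ 0.01219561 -0.19135123 -0.98144586]]
side [[401.03453456   0.         251.60803454]
 [  0.         401.03453456 191.89631833]
 [  0.           0.           1.        ]] [ 0.01595963 -0.59301134  0.60130367] [[ 0.77039999 -0.35265081  0.53115089]
 [-0.63753026 -0.41794347  0.64720818]
 [-0.00624745 -0.83723394 -0.5468092 ]]
```

View pics/top0.png

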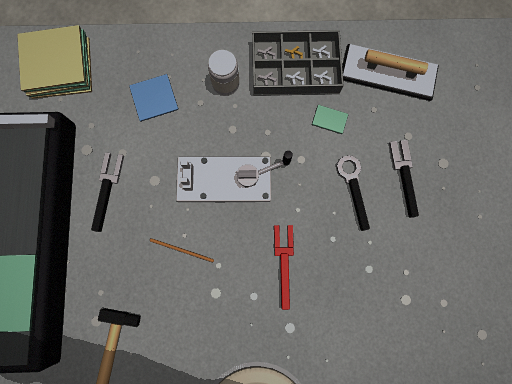

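View pics/side0.png

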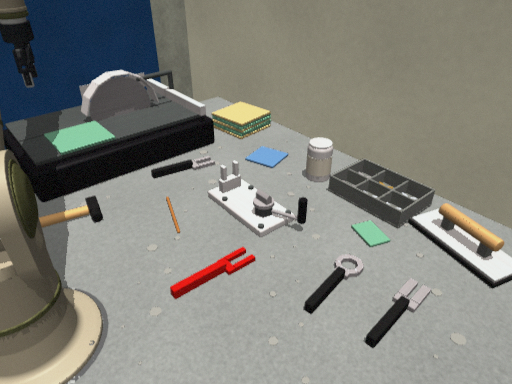

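The top view shows the bracket at about (223,178), with its screw at (247,176), yoke at (186,176) and post at (288,157). There are open-jawed keys at (107,190) and (404,178), the ring key at (353,190) and the red look-alike at (284,265). I'll zoom in on both candidate keys and the bracket.

Run:
```python
import cv2,numpy as np
i=cv2.imread("pics/top0.png")
a=cv2.resize(i[145:240,80:135],None,fx=5,fy=5,interpolation=cv2.INTER_CUBIC)
b=cv2.resize(i[130:225,380:430],None,fx=5,fy=5,interpolation=cv2.INTER_CUBIC)
c=cv2.resize(i[140:210,170:300],None,fx=2,fy=2,interpolation=cv2.INTER_CUBIC)
o=np.zeros((480,795,3),np.uint8);o[:475,:275]=a;o[:475,280:530]=b;o[:140,535:795]=c
cv2.imwrite("pics/z.png",o)
```

```text
(no output)
```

View pics/z.png

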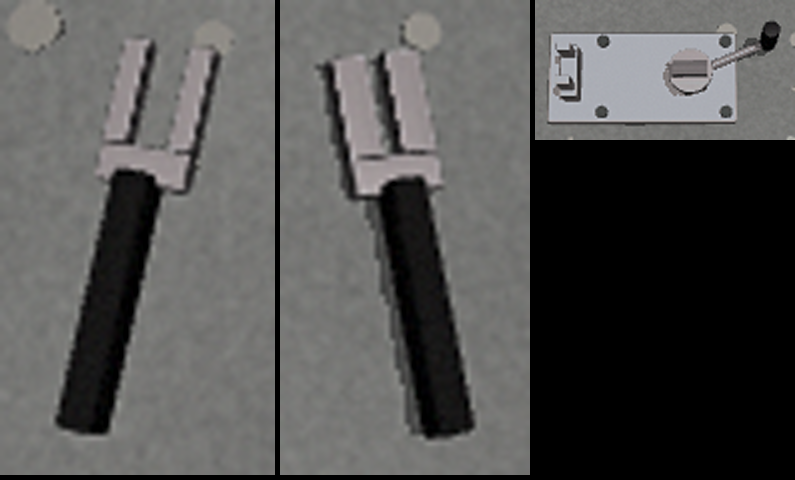

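The left key (zoom at (140,250)) has the wide gap, about 20 mm, and the right one has the narrow gap, so the left key is the one to use. Next I'll measure the positions.

```bash
cat > h.py <<'E'
import pickle,numpy as np
def ray(s,p,z,eye=None,R=None):
    eye=s["eye"] if eye is None else eye; R=s["rotation"] if R is None else R
    d=R@np.linalg.inv(s["K"])@np.array([p[0],p[1],1.]); return eye+d*(z-eye[2])/d[2]
def wristcam(s,o):
    M=s["mount"]; T=np.eye(4);T[:3,:3]=o["ee_rot"];T[:3,3]=o["tcp_pos"];W=T@M
    return W[:3,3],W[:3,:3]
E
python3 - <<'E'
from h import *
s=pickle.load(open("top0.pkl","rb"))
P=lambda n,p,z:print(n,ray(s,p,z)[:2].round(4))
for n,p,z in [("hend",(96.8,231.4),.024),("hnear",(107.2,179.4),.024),("tipL",(108,153),.012),("tipR",(121.5,154.5),.012),
 ("c1",(177.5,156.5),.02),("c2",(270.5,156.5),.02),("c3",(270.5,201),.02),("c4",(177,201),.02),("collar",(247,175.5),.055),("post",(288.5,153.5),.09)]:P(n,p,z)
E
```

```text
hend [0.4269 0.3595]
hnear [0.5493 0.3412]
tipL [0.6176 0.3467]
tipR [0.6131 0.3139]
c1 [0.6027 0.1766]
c2 [ 0.5975 -0.0476]
c3 [ 0.4888 -0.0442]
c4 [0.4942 0.1764]
collar [0.544  0.0095]
post [ 0.5845 -0.0852]
```

{"api": "send_rows", "payload": {"series": [[-0.045, -0.027, 0.006, 0, 0, -0.025, 1], [-0.09, -0.055, 0.012, 0, 0, -0.05, 1], [-0.136, -0.082, 0.018, 0, 0, -0.075, 1], [-0.181, -0.11, 0.025, 0, 0, -0.1, 1], [-0.227, -0.137, 0.03, 0, 0, -0.125, 1], [-0.272, -0.165, 0.035, 0, 0, -0.15, 1], [-0.318, -0.193, 0.04, 0, 0, -0.175, 1], [-0.363, -0.22, 0.04, 0, 0, -0.2, 1]]}}

```text
time_s: 1.1
tcp_pos: [0.5172, 0.3446, 0.1703]
ee_rot: [[-0.988, 0.155, -0.001], [0.155, 0.988, -0.001], [0.001, -0.001, -1.0]]
contact_force: [-0.0, 1.5, 0.4]
opening: 0.0856
finger_force: 0.0
```

Run:
```python
from rig import *
import cv2,pickle
o=observe();s=snapshot("wrist");pickle.dump((o,s),open("w1.pkl","wb"));cv2.imwrite("pics/w1.png",s["color"])
print(o["tcp_pos"],o["ee_rot"],s["mount"],s["K"])
```

```text
[0.51717871 0.34460145 0.17032515] [[-9.87853495e-01  1.55385651e-01 -8.78649444e-04]
 [ 1.55386353e-01  9.87853453e-01 -7.97330170e-04]
 [ 7.44083221e-04 -9.24175528e-04 -9.99999296e-01]] [[ 6.11871675e-04 -9.65207606e-01 -2.61484039e-01  6.69281759e-02]
 [ 9.99999641e-01  7.43835899e-04 -4.05702055e-04 -1.48313791e-03]
 [ 5.86087924e-04 -2.61483697e-01  9.65207715e-01 -1.62812162e-01]
 [ 0.00000000e+00  0.00000000e+00  0.00000000e+00  1.00000000e+00]] [[322.19801184   0.         249.42741783]
 [  0.         322.19801184 193.52507841]
 [  0.           0.           1.        ]]
```

View pics/w1.png

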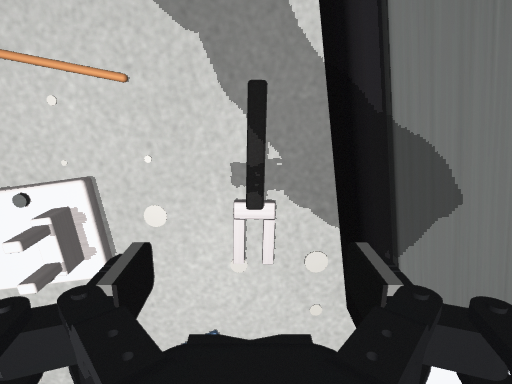

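The wrist view confirms the wide-gap fork. The handle runs from (257.5,80) to (255.5,207), and the jaw tips are at (238,265) and (268,265).

Run:
```python
from h import *
o,s=pickle.load(open("w1.pkl","rb"));e,R=wristcam(s,o)
for n,p,z in [("end",(257.5,81),.024),("near",(255.5,208),.024),("tipL",(238.5,264.5),.012),("tipR",(268.5,264.5),.012)]:
    w=ray(s,p,z,e,R);print(n,w.round(4),(o["ee_rot"].T@(w-o["tcp_pos"])).round(4))
```

```text
end [0.43   0.3639 0.024 ] [0.0891 0.0057 0.1464]
near [0.5493 0.344  0.024 ] [-0.0319  0.0045  0.1463]
tipL [0.6145 0.3154 0.012 ] [-0.1008 -0.0136  0.1583]
tipR [0.6196 0.348  0.012 ] [-0.1008  0.0194  0.1582]
```

{"api": "send_rows", "payload": {"series": [[0, 0.0045, 0.04, 0, 0, 0.013, 1], [0, 0.0045, 0.08, 0, 0, 0.013, 1], [0, 0.0045, 0.12, 0, 0, 0.013, 1], [0, 0.0045, 0.14, 0, 0, 0.013, 1], [0, 0.0045, 0.15, 0, 0, 0.013, 1], [0, 0.0045, 0.152, 0, 0, 0.013, 0.5], [0, 0.0045, 0.152, 0, 0, 0.013, 0.1], [0, 0.0045, 0.152, 0, 0, 0.013, 0]], "newtons": 60}}

```text
time_s: 2.15
tcp_pos: [0.5177, 0.3512, 0.02]
ee_rot: [[-0.986, 0.169, 0.001], [0.169, 0.986, 0.001], [-0.001, 0.001, -1.0]]
contact_force: [-0.6, 0.9, 1.2]
opening: 0.0325
finger_force: 0.0
```

{"api": "send_rows", "payload": {"series": [[0, 0, 0, 0, 0, 0, 0], [0, 0, 0, 0, 0, 0, 0], [0, 0, 0, 0, 0, 0, 0], [0, 0, 0, 0, 0, 0, 0], [0, 0, 0, 0, 0, 0, 0], [0, 0, -0.01, 0, 0, 0, 0], [0, 0, -0.02, 0, 0, 0, 0], [0, 0, -0.03, 0, 0, 0, 0]]}}

```text
time_s: 3.15
tcp_pos: [0.5175, 0.351, 0.0501]
ee_rot: [[-0.986, 0.169, 0.001], [0.169, 0.986, 0.0], [-0.001, 0.0, -1.0]]
contact_force: [-0.2, -0.0, 0.3]
opening: -0.0
finger_force: 0.0
```

Run:
```python
from rig import *
import cv2,pickle
o=observe();s=snapshot("wrist");t=snapshot("side");pickle.dump((o,s),open("w2.pkl","wb"))
import numpy as np
a=s["color"][:, 120:400]; b=cv2.resize(t["color"][120:220,120:240],None,fx=3.84,fy=3.84)
cv2.imwrite("pics/w2.png",np.hstack([a,b]))
```

```text
(no output)
```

View pics/w2.png

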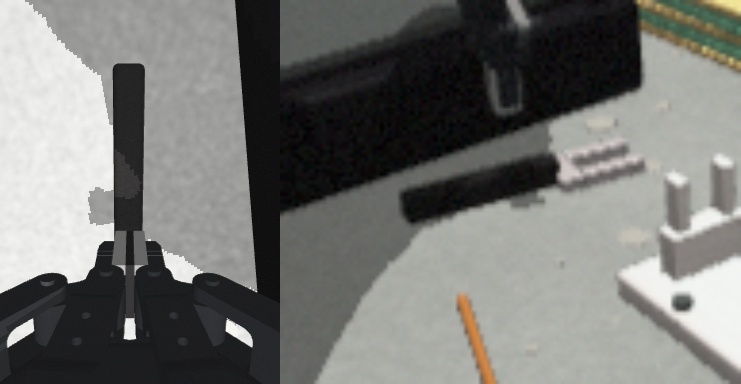

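The key still lies on the bench and the shut fingers are above it, so the grasp slipped off. I'll open, go a bit lower, close, and check before lifting.

{"api": "send_rows", "payload": {"series": [[0, 0, 0, 0, 0, 0, 1], [0, 0, 0, 0, 0, 0, 1], [0, 0, 0, 0, 0, 0, 1], [0, 0, 0.01, 0, 0, 0, 0.6], [0, 0, 0.02, 0, 0, 0, 0.6], [0, 0, 0.03, 0, 0, 0, 0.5], [0, 0, 0.034, 0, 0, 0, 0.45], [0, 0, 0.034, 0, 0, 0, 0.4]], "newtons": 60}}

```text
time_s: 4.25
tcp_pos: [0.5171, 0.3507, 0.0145]
ee_rot: [[-0.986, 0.169, -0.001], [0.169, 0.986, -0.0], [0.0, -0.001, -1.0]]
contact_force: [-0.1, -0.6, 0.2]
opening: 0.0341
finger_force: 0.0
```

{"api": "send_rows", "payload": {"series": [[0, 0, 0, 0, 0, 0, 0.3], [0, 0, 0, 0, 0, 0, 0.2], [0, 0, 0, 0, 0, 0, 0.1], [0, 0, 0, 0, 0, 0, 0], [0, 0, 0, 0, 0, 0, 0], [0, 0, 0, 0, 0, 0, 0], [0, 0, 0, 0, 0, 0, 0], [0, 0, 0, 0, 0, 0, 0]]}}

```text
time_s: 5.25
tcp_pos: [0.5173, 0.3509, 0.015]
ee_rot: [[-0.986, 0.169, 0.0], [0.169, 0.986, 0.0], [-0.0, 0.0, -1.0]]
contact_force: [-0.5, 0.0, 0.7]
opening: 0.0
finger_force: 0.0
```

Run:
```python
from rig import *
import cv2,pickle
import numpy as np
o=observe();s=snapshot("wrist");t=snapshot("side");pickle.dump((o,s),open("w3.pkl","wb"))
a=s["color"][:, 120:400]; b=cv2.resize(t["color"][120:220,120:240],None,fx=3.84,fy=3.84)
cv2.imwrite("pics/w3.png",np.hstack([a,b]))
```

```text
(no output)
```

View pics/w3.png

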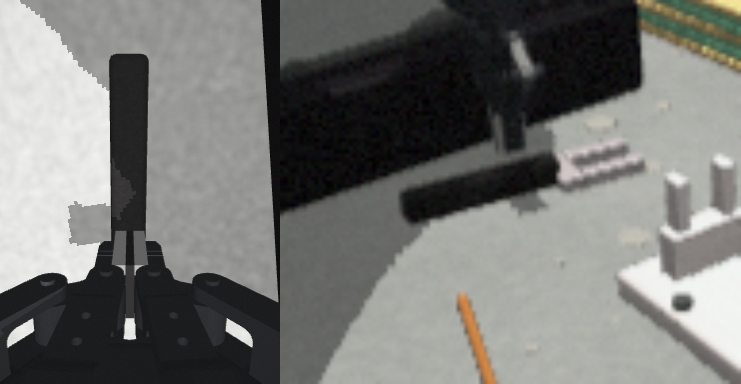

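Run:
```python
from h import *
from rig import *
s=pickle.load(open("side0.pkl","rb"));t=pickle.load(open("top0.pkl","rb"))
def pr(s,w):
    c=s["rotation"].T@(np.array(w)-s["eye"]);q=s["K"]@c;return q[:2]/q[2]
f=lambda p:(p-120)*3.84
o,w=pickle.load(open("w3.pkl","rb"));e,R=wristcam(w,o)
for z in(0,.014,.03,.05,.07):
    p=o["tcp_pos"].copy();p[2]=z
    pw=pr(dict(w,eye=e,rotation=R),p)-[120,0]
    print(z,f(pr(s,p)).round(),pw.round())
print(pr(t,o["tcp_pos"]),o["joint_positions"])
# key in side: handle end top, head
for p,z in [((120+410/3.84,120+192/3.84),.024),((120+553/3.84,120+157/3.84),.024),((120+642/3.84,120+163/3.84),.012)]:print(ray(s,p,z).round(4))
```

```text
0 [235. 189.] [132. 224.]
0.014 [233. 174.] [132. 233.]
0.03 [231. 156.] [133. 246.]
0.05 [228. 133.] [133. 265.]
0.07 [225. 109.] [133. 290.]
[103.84919435 193.49754795] [-37.4765993   42.23304467  -2.85584034 112.54183667   4.49501661
  25.32567949  36.61373302]
[0.5955 0.225  0.024 ]
[0.713  0.1968 0.024 ]
[0.7745 0.1606 0.012 ]
```

Run:
```python
from h import *
from scipy.optimize import least_squares
s=pickle.load(open("side0.pkl","rb"));t=pickle.load(open("top0.pkl","rb"))
g=lambda x,y:(120+(x-280)/3.84,120+y/3.84)
for n,p,z in [("end",g(405,190),.024),("near",g(553,157),.024),("tip",g(642,163),.012)]:print(n,ray(s,p,z).round(4))
import cv2
for k in(1,2,3):
    o,w=pickle.load(open(f"w{k}.pkl","rb"));c=w["color"].max(2).astype(int)
    col=c[40:130,[249,253,257][k-1]]
    r=40+np.where(col<70)[0][0]
    for rr in(r+4,r+20):
        x=np.where(c[rr,200:300]<75)[0]+200;print(k,"endrow",r,rr,x.min(),x.max(),len(x))
    # handle top height that makes width 18 mm
    e,R=wristcam(w,o)
    for z in(-.02,0,.012,.024,.036):
        a=ray(w,(x.min()-.5,r+20),z,e,R);b=ray(w,(x.max()+.5,r+20),z,e,R);en=ray(w,(o and (x.min()+x.max())/2,r-.5),z,e,R);print("  z",z,"width",np.linalg.norm(a-b).round(4),"end",en[:2].round(4))
```

```text
end [0.4336 0.366  0.024 ]
near [0.5465 0.3378 0.024 ]
tip [0.606  0.3033 0.012 ]
1 endrow 81 85 248 266 19
1 endrow 81 101 247 266 20
  z -0.02 width 0.0211 end [0.4263 0.3644]
  z 0 width 0.0199 end [0.4277 0.3638]
  z 0.012 width 0.0192 end [0.4285 0.3634]
  z 0.024 width 0.0184 end [0.4294 0.3631]
  z 0.036 width 0.0177 end [0.4302 0.3627]
2 endrow 64 68 233 263 31
2 endrow 64 84 233 264 32
  z -0.02 width 0.0219 end [0.4237 0.3648]
  z 0 width 0.0201 end [0.4261 0.3644]
  z 0.012 width 0.0189 end [0.4275 0.3642]
  z 0.024 width 0.0178 end [0.4289 0.364 ]
  z 0.036 width 0.0167 end [0.4303 0.3638]
3 endrow 54 58 230 267 38
3 endrow 54 74 229 267 39
  z -0.02 width 0.0225 end [0.4224 0.3647]
  z 0 width 0.0203 end [0.4253 0.3643]
  z 0.012 width 0.0189 end [0.427 0.364]
  z 0.024 width 0.0175 end [0.4287 0.3638]
  z 0.036 width 0.0162 end [0.4305 0.3635]
```

The side and wrist views agree on two points. The key position is right, and the shut fingertips are at about z 0.035, roughly 35 mm higher than the stated geometry puts them. So the fingers closed above the handle. I'll open partway and descend carefully while watching the contact force.

{"api": "send_rows", "payload": {"series": [[0, 0, 0, 0, 0, 0, 0.45], [0, 0, 0, 0, 0, 0, 0.45], [0, 0, 0, 0, 0, 0, 0.45], [0, 0, 0.004, 0, 0, 0, 0.45], [0, 0, 0.008, 0, 0, 0, 0.45], [0, 0, 0.012, 0, 0, 0, 0.45], [0, 0, 0.016, 0, 0, 0, 0.45], [0, 0, 0.016, 0, 0, 0, 0.45]]}}

```text
time_s: 6.35
tcp_pos: [0.517, 0.3507, -0.0015]
ee_rot: [[-0.986, 0.169, -0.001], [0.169, 0.986, -0.0], [0.0, -0.001, -1.0]]
contact_force: [-0.1, -0.5, -0.6]
opening: 0.0382
finger_force: 0.0
```

Run:
```python
from rig import *
import cv2,pickle
import numpy as np
o=observe();s=snapshot("wrist");t=snapshot("side");pickle.dump((o,s),open("w4.pkl","wb"))
a=s["color"][:, 120:400]; b=cv2.resize(t["color"][120:220,120:240],None,fx=3.84,fy=3.84,interpolation=cv2.INTER_CUBIC)
cv2.imwrite("pics/w4.png",np.hstack([a,b]))
print(o["tcp_pos"],o["contact_force"],o["opening"])
```

```text
[ 0.51701278  0.35070493 -0.00147696] [-0.11303122 -0.50456016 -0.58564614] 0.03823905508696441
```

View pics/w4.png

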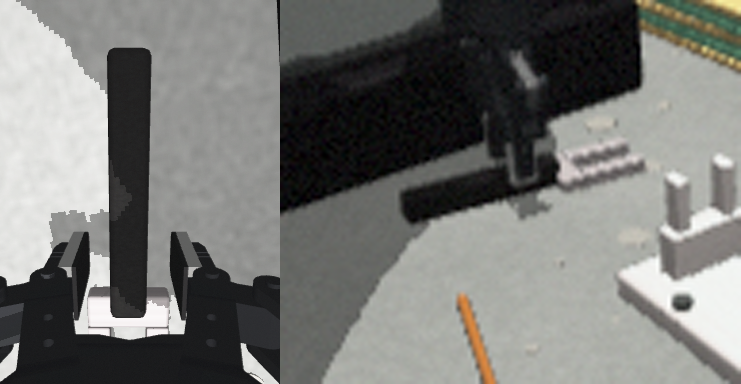

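Run:
```python
from h import *
s=pickle.load(open("side0.pkl","rb"))
o,w=pickle.load(open("w4.pkl","rb"))
def pr(s,w):
    c=s["rotation"].T@(np.array(w)-s["eye"]);q=s["K"]@c;return q[:2]/q[2]
e,R=wristcam(w,o);W=dict(w,eye=e,rotation=R)
for sg in(-1,1):
  for z in(-.01,0,.01,.02,.03):
    p=o["tcp_pos"]+o["ee_rot"][:,1]*sg*.023;
    p[2]=z;q=p+o["ee_rot"][:,0]*.011
    print(sg,z,((pr(s,p)-120)*3.84+[280,0]).round(),(pr(W,p)-[120,0]).round(),(pr(W,q)-[120,0]).round())
```

```text
-1 -0.01 [527. 214.] [ 92. 228.] [ 91. 210.]
-1 0 [526. 202.] [ 90. 235.] [ 89. 216.]
-1 0.01 [525. 191.] [ 87. 243.] [ 86. 222.]
-1 0.02 [523. 180.] [ 84. 251.] [ 84. 230.]
-1 0.03 [522. 168.] [ 81. 261.] [ 80. 238.]
1 -0.01 [505. 188.] [173. 228.] [173. 210.]
1 0 [504. 177.] [175. 235.] [176. 216.]
1 0.01 [503. 166.] [178. 243.] [179. 222.]
1 0.02 [501. 155.] [181. 251.] [182. 230.]
1 0.03 [500. 144.] [184. 261.] [185. 238.]
```

No contact, and the fingertips measure z≈0.02 in both views. I'll go 15 mm further down and close.

{"api": "send_rows", "payload": {"series": [[0, 0, 0.004, 0, 0, 0, 0.45], [0, 0, 0.008, 0, 0, 0, 0.45], [0, 0, 0.012, 0, 0, 0, 0.45], [0, 0, 0.015, 0, 0, 0, 0.4], [0, 0, 0.015, 0, 0, 0, 0.2], [0, 0, 0.015, 0, 0, 0, 0], [0, 0, 0.015, 0, 0, 0, 0], [0, 0, 0.015, 0, 0, 0, 0]], "newtons": 60}}

```text
time_s: 7.45
tcp_pos: [0.5172, 0.3508, -0.016]
ee_rot: [[-0.986, 0.169, -0.0], [0.169, 0.986, -0.0], [-0.0, -0.0, -1.0]]
contact_force: [-0.0, -0.4, -2.3]
opening: 0.017
finger_force: 58.6
```

The handle is gripped at 17 mm with 58.6 N. Next I'll lift it and carry it over the bracket, then rotate it there.

{"api": "send_rows", "payload": {"series": [[0, 0, -0.04, 0, 0, 0, 0], [0, 0, -0.09, 0, 0, 0, 0], [-0.008, -0.03, -0.135, 0, 0, 0, 0], [-0.022, -0.078, -0.145, 0, 0, 0, 0], [-0.036, -0.128, -0.145, 0, 0, 0, 0], [-0.05, -0.178, -0.145, 0, 0, 0, 0], [-0.064, -0.225, -0.145, 0, 0, 0, 0], [-0.073, -0.258, -0.145, 0, 0, 0, 0]], "newtons": 80}}

```text
time_s: 8.45
tcp_pos: [0.5455, 0.0815, 0.1291]
ee_rot: [[-0.985, 0.171, 0.0], [0.171, 0.985, -0.001], [-0.0, -0.001, -1.0]]
contact_force: [0.3, 0.9, -1.4]
opening: 0.0159
finger_force: 83.4
```

{"api": "send_rows", "payload": {"series": [[0, 0, 0, 0, 0, 0.178, 0], [0, 0, 0, 0, 0, 0.356, 0], [0, 0, 0, 0, 0, 0.534, 0], [0, 0, 0, 0, 0, 0.713, 0], [0, 0, 0, 0, 0, 0.891, 0], [0, 0, 0, 0, 0, 1.069, 0], [0, 0, 0, 0, 0, 1.248, 0], [0, 0, 0, 0, 0, 1.426, 0]]}}

```text
time_s: 9.45
tcp_pos: [0.5454, 0.0843, 0.129]
ee_rot: [[0.031, 1.0, 0.0], [1.0, -0.031, 0.0], [0.0, 0.0, -1.0]]
contact_force: [0.4, 0.6, -1.4]
opening: 0.0163
finger_force: 83.3
```

Run:
```python
from rig import *
import cv2,pickle
import numpy as np
o=observe();s=snapshot("wrist");t=snapshot("top");pickle.dump((o,s,t),open("w5.pkl","wb"))
b=cv2.resize(t["color"][120:220,160:310],None,fx=2.9,fy=2.9,interpolation=cv2.INTER_CUBIC)
a=s["color"][:,80:440];c=np.zeros((384,795,3),np.uint8);c[:,:360]=a;c[:290,360:795]=b
cv2.imwrite("pics/w5.png",c)
print(o["tcp_pos"],o["ee_rot"][:,0],o["contact_force"],o["opening"],o["joint_positions"])
```

```text
[0.54544424 0.08430112 0.12904202] [3.07466423e-02 9.99527203e-01 1.19576898e-04] [ 0.39780314  0.61840863 -1.37303444] 0.016254763204475012 [-27.31712985  30.01388338  18.21089587 119.60468878 -16.80155283
  32.7650998    1.06839273]
```

View pics/w5.png

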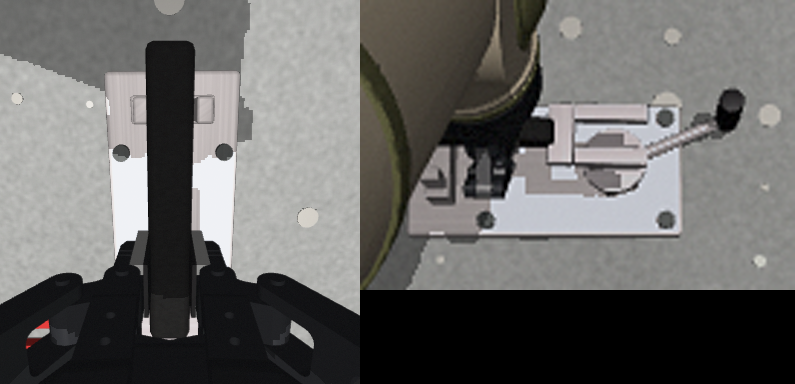

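Run:
```python
from h import *
o,s,t=pickle.load(open("w5.pkl","rb"));e,R=wristcam(s,o)
T=lambda p,z:(o["ee_rot"].T@(ray(s,p,z,e,R)-o["tcp_pos"])).round(4)[:2]
for n,p,z in [("keyend",(250.5,42),.169),("keynear",(250.5,320),.169),("plateL",(186,73),.02),("plateR",(319.5,73),.02),("platL2",(195,250),.02),("platR2",(310.5,250),.02),
 ("boltL",(201,152.5),.02),("boltR",(304,152),.02),("prongL",(211,108),.095),("prongR",(294,108),.095),("prongfar",(252,95),.095),("prongnear",(252,122),.095)]:print(n,T(p,z),ray(s,p,z,e,R)[:2].round(4))
for n,p,z in [("collarTop",(160+(613-360)/2.9,120+160/2.9),.055),("tipU",(160+(647-360)/2.9,120+113/2.9),.157),("tipL",(160+(647-360)/2.9,120+156/2.9),.157)]:print(n,ray(t,p,z).round(4))
```

```text
keyend [ 0.0863 -0.0007] [0.5474 0.1706]
keynear [-0.0266 -0.0005] [0.5441 0.0577]
plateL [ 0.09   -0.0514] [0.4968 0.1758]
plateR [0.0901 0.0546] [0.6027 0.1726]
platL2 [-0.0628 -0.0509] [0.4926 0.0231]
platR2 [-0.0628  0.0551] [0.5986 0.0199]
boltL [ 0.0268 -0.042 ] [0.5043 0.1124]
boltR [0.0273 0.0451] [0.5913 0.1102]
prongL [ 0.0636 -0.0238] [0.5237 0.1486]
prongR [0.0636 0.0253] [0.5726 0.1471]
prongfar [0.0709 0.0004] [0.5481 0.1552]
prongnear [0.0555 0.0005] [0.5476 0.1398]
collarTop [0.5448 0.0089 0.055 ]
tipU [ 0.5556 -0.0178  0.157 ]
tipL [ 0.5242 -0.017   0.157 ]
```

The wrist view shows the bracket centreline at column 252.5 and the key at 250.5, so the key is about 1.8 mm off in y. The lengthwise position is fine. I'll correct that and descend.

{"api": "send_rows", "payload": {"series": [[0, 0.0018, 0.01, 0, 0, -0.004, 0], [0, 0.0018, 0.03, 0, 0, -0.004, 0], [0, 0.0018, 0.045, 0, 0, -0.004, 0], [0, 0.0018, 0.055, 0, 0, -0.004, 0], [0, 0.0018, 0.062, 0, 0, -0.004, 0], [0, 0.0018, 0.067, 0, 0, -0.004, 0], [0, 0.0018, 0.071, 0, 0, -0.004, 0], [0, 0.0018, 0.074, 0, 0, -0.004, 0]]}}

```text
time_s: 10.55
tcp_pos: [0.5475, 0.0842, 0.055]
ee_rot: [[0.021, 1.0, 0.0], [1.0, -0.021, 0.0], [0.0, 0.0, -1.0]]
contact_force: [-0.1, 0.1, -1.2]
opening: 0.0163
finger_force: 83.3
```

{"api": "send_rows", "payload": {"series": [[0, 0, 0.003, 0, 0, 0, 0], [0, 0, 0.006, 0, 0, 0, 0], [0, 0, 0.009, 0, 0, 0, 0], [0, 0, 0.012, 0, 0, 0, 0], [0, 0, 0.0135, 0, 0, 0, 0], [0, 0, 0.015, 0, 0, 0, 0], [0, 0, 0.015, 0, 0, 0, 0], [0, 0, 0.015, 0, 0, 0, 0]]}}

```text
time_s: 11.55
tcp_pos: [0.5475, 0.0842, 0.0401]
ee_rot: [[0.021, 1.0, 0.0], [1.0, -0.021, -0.0], [-0.0, 0.0, -1.0]]
contact_force: [0.1, -0.2, -2.5]
opening: 0.0157
finger_force: 83.3
```

{"api": "send_rows", "payload": {"series": [[0, 0, 0.001, 0, 0, 0, 0], [0, 0, 0.002, 0, 0, 0, 0], [0, 0, 0.002, 0, 0, 0, 0], [0, 0, 0.002, 0, 0, 0, 0.1], [0, 0, 0.002, 0, 0, 0, 0.3], [0, 0, 0.002, 0, 0, 0, 0.4], [0, 0, 0.002, 0, 0, 0, 0.5], [0, 0, 0.002, 0, 0, 0, 0.5]]}}

```text
time_s: 12.55
tcp_pos: [0.5474, 0.0842, 0.0379]
ee_rot: [[0.021, 1.0, -0.0], [1.0, -0.021, -0.0], [-0.0, -0.0, -1.0]]
contact_force: [-0.5, -0.0, -0.5]
opening: 0.0429
finger_force: 0.0
```

{"api": "send_rows", "payload": {"series": [[0, 0, -0.02, 0, 0, 0, 0.5], [0, 0, -0.06, 0, 0, 0, 0.5], [0, 0, -0.11, 0, 0, 0, 0.5], [0.05, 0, -0.13, 0, 0, 0, 0.5], [0.09, 0, -0.13, 0, 0, 0, 0.5], [0.11, 0, -0.13, 0, 0, 0, 0.5], [0.11, 0, -0.13, 0, 0, 0, 0.5], [0.11, 0, -0.13, 0, 0, 0, 0.5]]}}

```text
time_s: 13.55
tcp_pos: [0.5496, 0.1922, 0.1676]
ee_rot: [[0.023, 1.0, -0.001], [1.0, -0.023, -0.001], [-0.001, -0.001, -1.0]]
contact_force: [0.1, 0.4, 0.4]
opening: 0.0428
finger_force: 0.0
```

Run:
```python
from rig import *
import cv2,pickle
import numpy as np
o=observe();t=snapshot("top");d=snapshot("side");pickle.dump((o,d,t),open("w6.pkl","wb"))
b=cv2.resize(t["color"][135:215,165:305],None,fx=2.8,fy=2.8,interpolation=cv2.INTER_CUBIC)
a=cv2.resize(d["color"][145:245,200:320],None,fx=3.3,fy=3.3,interpolation=cv2.INTER_CUBIC)
c=np.zeros((330,792,3),np.uint8);c[:,:396]=a;c[:224,396:788]=b
cv2.imwrite("pics/w6.png",c)
print(o["tcp_pos"],o["contact_force"],o["opening"],o["joint_positions"])
```

```text
[0.54959517 0.19221487 0.16762614] [0.10637248 0.39779205 0.44519832] 0.042845847883412766 [-39.44424592  28.92420906  21.14382281 114.03041533 -15.70970767
  39.83652695  -9.85013069]
```

View pics/w6.png

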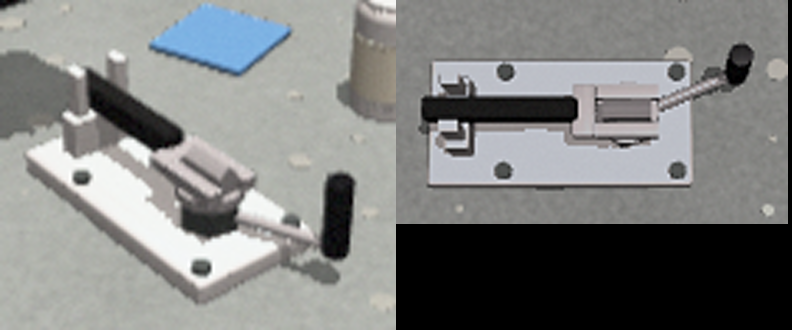

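The picture shows the key seated: both jaws straddle the tang and the handle lies between the yoke prongs. The post top is unchanged at about (288,153). Next I'll go above the post with the fingers aligned along its direction of travel.

{"api": "send_rows", "payload": {"series": [[-0.035, 0.005, 0.005, 0, 0, -0.053, 0.5], [-0.07, 0.01, 0.01, 0, 0, -0.106, 0.5], [-0.105, 0.015, 0.015, 0, 0, -0.159, 0.5], [-0.14, 0.02, 0.02, 0, 0, -0.212, 0.5], [-0.175, 0.025, 0.025, 0, 0, -0.265, 0.5], [-0.21, 0.03, 0.03, 0, 0, -0.318, 0.5], [-0.245, 0.036, 0.03, 0, 0, -0.371, 0.5], [-0.274, 0.0403, 0.03, 0, 0, -0.424, 0.5]]}}

```text
time_s: 14.65
tcp_pos: [0.5838, -0.0837, 0.1379]
ee_rot: [[-0.391, 0.92, -0.0], [0.92, 0.391, -0.001], [-0.0, -0.001, -1.0]]
contact_force: [1.2, 0.1, 0.6]
opening: 0.0426
finger_force: 0.0
```

Run:
```python
from rig import *
import cv2,pickle
o=observe();s=snapshot("wrist");pickle.dump((o,s),open("w7.pkl","wb"));cv2.imwrite("pics/w7.png",s["color"])
print(o["tcp_pos"],o["ee_rot"])
```

```text
[ 0.5837596  -0.08374159  0.13789094] [[-3.91213708e-01  9.20299793e-01 -3.54784179e-04]
 [ 9.20299730e-01  3.91213418e-01 -6.84099299e-04]
 [-4.90780111e-04 -5.94136808e-04 -9.99999703e-01]]
```

View pics/w7.png

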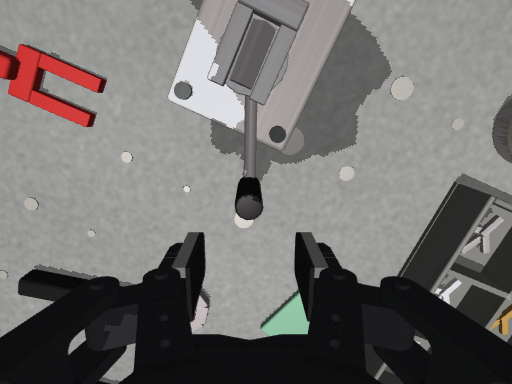

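The wrist view shows the post top at (250,208). That is x≈0, y≈-1 mm in the tool frame, so the gripper is directly above it. I'll descend around the post and narrow to a loose cage.

{"api": "send_rows", "payload": {"series": [[0, -0.001, 0.02, 0, 0, 0, 0.5], [0, -0.001, 0.04, 0, 0, 0, 0.5], [0, -0.001, 0.06, 0, 0, 0, 0.5], [0, -0.001, 0.08, 0, 0, 0, 0.5], [0, -0.001, 0.095, 0, 0, 0, 0.5], [0, -0.001, 0.105, 0, 0, 0, 0.45], [0, -0.001, 0.106, 0, 0, 0, 0.36], [0, -0.001, 0.106, 0, 0, 0, 0.33]], "newtons": 20}}

```text
time_s: 15.7
tcp_pos: [0.5836, -0.0811, 0.0324]
ee_rot: [[-0.392, 0.92, 0.001], [0.92, 0.392, -0.0], [-0.0, 0.0, -1.0]]
contact_force: [-0.4, -0.1, -0.2]
opening: 0.0283
finger_force: 0.0
```

Run:
```python
from rig import *
import numpy as np
o=observe();print(o["tcp_pos"],o["contact_force"],o["opening"],o["finger_force"])
R=o["ee_rot"];c=np.array([.5445,.009]);v=o["tcp_pos"][:2]-c;print(np.linalg.norm(v),np.degrees(np.arctan2(v[1],v[0])))
# arc rows about c by clockwise angle a
for a in np.arange(.09,1.45,.09):
    q=np.array([[np.cos(a),np.sin(a)],[-np.sin(a),np.cos(a)]])@v-v
    print(round(a,2),(R.T@np.array([*q,0])).round(4))
```

```text
[ 0.5835707  -0.08111784  0.03236032] [-0.36558325 -0.1129557  -0.20314284] 0.028311819584760835 0.0
0.09822293610710875 -66.56079526625638
0.09 [ 0.0003 -0.0088 -0.    ]
0.18 [ 0.0015 -0.0176 -0.    ]
0.27 [ 0.0034 -0.0262 -0.    ]
0.36 [ 0.0061 -0.0346 -0.    ]
0.45 [ 0.0095 -0.0428 -0.    ]
0.54 [ 0.0137 -0.0506 -0.    ]
0.63 [ 0.0185 -0.058  -0.    ]
0.72 [ 0.024  -0.0649 -0.    ]
0.81 [ 0.0301 -0.0713 -0.    ]
0.9 [ 0.0367 -0.0772 -0.    ]
0.99 [ 0.0438 -0.0824 -0.    ]
1.08 [ 0.0514 -0.0869 -0.0001]
1.17 [ 0.0593 -0.0908 -0.0001]
1.26 [ 0.0676 -0.0939 -0.0001]
1.35 [ 0.0761 -0.0963 -0.0001]
1.44 [ 0.0848 -0.0979 -0.0001]
```

{"api": "send_rows", "payload": {"series": [[0.0003, -0.0088, 0, 0, 0, 0.09, 0.33], [0.0015, -0.0176, 0, 0, 0, 0.18, 0.33], [0.0034, -0.0262, 0, 0, 0, 0.27, 0.33], [0.0061, -0.0346, 0, 0, 0, 0.36, 0.33], [0.0095, -0.0428, 0, 0, 0, 0.45, 0.33], [0.0137, -0.0506, 0, 0, 0, 0.54, 0.33], [0.0185, -0.058, 0, 0, 0, 0.63, 0.33], [0.024, -0.0649, 0, 0, 0, 0.72, 0.33]]}}

```text
time_s: 16.7
tcp_pos: [0.5162, -0.0843, 0.033]
ee_rot: [[0.314, 0.949, 0.004], [0.949, -0.314, -0.0], [0.001, 0.004, -1.0]]
contact_force: [3.9, 0.9, -0.4]
opening: 0.0283
finger_force: 1.8
```

{"api": "send_rows", "payload": {"series": [[0.0003, -0.0088, 0, 0, 0, 0.09, 0.33], [0.0015, -0.0176, 0, 0, 0, 0.18, 0.33], [0.0024, -0.022, 0, 0, 0, 0.225, 0.33], [0.0034, -0.0262, 0, 0, 0, 0.27, 0.33], [0.0034, -0.0262, 0, 0, 0, 0.27, 0.33], [0.0034, -0.0262, 0, 0, 0, 0.27, 0.33], [0.0034, -0.0262, 0, 0, 0, 0.27, 0.33], [0.0034, -0.0262, 0, 0, 0, 0.27, 0.33]]}}

```text
time_s: 17.7
tcp_pos: [0.4904, -0.0731, 0.0319]
ee_rot: [[0.554, 0.833, -0.0], [0.833, -0.554, -0.0], [-0.0, -0.0, -1.0]]
contact_force: [2.6, 0.3, 1.1]
opening: 0.0285
finger_force: 1.2
```

The force is about 3.5 N, which matches the nut's friction. I'll continue in small steps until it reaches the end stop.

{"api": "send_rows", "payload": {"series": [[0.0001, -0.0044, 0, 0, 0, 0.045, 0.33], [0.0003, -0.0088, 0, 0, 0, 0.09, 0.33], [0.0009, -0.0132, 0, 0, 0, 0.135, 0.33], [0.0009, -0.0132, 0, 0, 0, 0.135, 0.33], [0.0009, -0.0132, 0, 0, 0, 0.135, 0.33], [0.0009, -0.0132, 0, 0, 0, 0.135, 0.33], [0.0009, -0.0132, 0, 0, 0, 0.135, 0.33], [0.0009, -0.0132, 0, 0, 0, 0.135, 0.33]]}}

```text
time_s: 18.7
tcp_pos: [0.4795, -0.0649, 0.0319]
ee_rot: [[0.661, 0.75, -0.001], [0.75, -0.661, 0.0], [-0.0, -0.001, -1.0]]
contact_force: [0.1, 0.4, 1.0]
opening: 0.0284
finger_force: 0.0
```

{"api": "send_rows", "payload": {"series": [[0.0001, -0.0044, 0, 0, 0, 0.045, 0.33], [0.0003, -0.0088, 0, 0, 0, 0.09, 0.33], [0.0003, -0.0088, 0, 0, 0, 0.09, 0.33], [0.0003, -0.0088, 0, 0, 0, 0.09, 0.33], [0.0003, -0.0088, 0, 0, 0, 0.09, 0.33], [0.0003, -0.0088, 0, 0, 0, 0.09, 0.33], [0.0003, -0.0088, 0, 0, 0, 0.09, 0.33], [0.0003, -0.0088, 0, 0, 0, 0.09, 0.33]]}}

```text
time_s: 19.7
tcp_pos: [0.4734, -0.0588, 0.032]
ee_rot: [[0.726, 0.688, -0.0], [0.688, -0.726, 0.0], [0.0, -0.0, -1.0]]
contact_force: [0.9, -0.5, -0.4]
opening: 0.0284
finger_force: 0.4
```

{"api": "send_rows", "payload": {"series": [[0, -0.002, 0, 0, 0, 0.02, 0.33], [0.0001, -0.0044, 0, 0, 0, 0.045, 0.33], [0.0001, -0.0044, 0, 0, 0, 0.045, 0.33], [0.0001, -0.0044, 0, 0, 0, 0.045, 0.33], [0.0001, -0.0044, 0, 0, 0, 0.045, 0.33], [0.0001, -0.0044, 0, 0, 0, 0.045, 0.33], [0.0001, -0.0044, 0, 0, 0, 0.045, 0.33], [0.0001, -0.0044, 0, 0, 0, 0.045, 0.33]]}}

```text
time_s: 20.7
tcp_pos: [0.472, -0.0567, 0.0321]
ee_rot: [[0.757, 0.653, 0.003], [0.653, -0.757, -0.002], [0.001, 0.003, -1.0]]
contact_force: [5.2, -4.9, -4.7]
opening: 0.0281
finger_force: 3.5
```

```bash
cat > m.py <<'E'
from rig import *
from h import *
import cv2,sys
o=observe();t=snapshot("top");pickle.dump((o,t),open("t8.pkl","wb"));cv2.imwrite("pics/t8.png",t["color"])
c=np.array([.5445,.009]);v=o["tcp_pos"][:2]-c
print(o["tcp_pos"],np.linalg.norm(v),np.degrees(np.arctan2(v[1],v[0])),o["contact_force"],o["finger_force"])
# key handle: black pixels in the expected region; jaw/steel rows are not needed
g=t["color"].max(2)
p=[]
x=np.arange(172,232)
for i in x:
    y=np.where(g[160:192,i]<45)[0]
    if len(y)>=4 and len(y)<12:p.append((i,y.mean()+160))
p=np.array(p)
if len(p)>8:
    f=np.polyfit(p[:,0],p[:,1],1);a=ray(t,(p[:,0].min(),np.polyval(f,p[:,0].min())),.079);b=ray(t,(p[:,0].max(),np.polyval(f,p[:,0].max())),.079)
    print(len(p),a.round(4),b.round(4),np.degrees(np.arctan2(*(a-b)[1::-1])))
E
python3 m.py
```

```text
[ 0.47202052 -0.05674574  0.03206374] 0.09785589633899129 -137.7889991634469 [ 5.23838135 -4.94459146 -4.73755762] 3.5463646799325943
```

The force has risen to 7–8 N, twice the friction, and the arm lags its command. That is the end stop. I'll back off, open and lift clear.

{"api": "send_rows", "payload": {"series": [[0, 0.002, 0, 0, 0, 0, 0.35], [0, 0.004, 0, 0, 0, 0, 0.45], [0, 0.004, 0, 0, 0, 0, 0.5], [0, 0.004, 0, 0, 0, 0, 0.5], [0, 0.004, -0.02, 0, 0, 0, 0.5], [0, 0.004, -0.05, 0, 0, 0, 0.5], [0, 0.004, -0.09, 0, 0, 0, 0.5], [0, 0.004, -0.13, 0, 0, 0, 0.5]]}}

```text
time_s: 21.75
tcp_pos: [0.4725, -0.0585, 0.163]
ee_rot: [[0.756, 0.655, -0.001], [0.655, -0.756, 0.0], [-0.001, -0.001, -1.0]]
contact_force: [-0.0, 0.6, 0.0]
opening: 0.0424
finger_force: 0.0
```

{"api": "send_rows", "payload": {"series": [[-0.03, 0.03, -0.02, 0, 0, 0, 0.5], [-0.06, 0.06, -0.04, 0, 0, 0, 0.5], [-0.08, 0.09, -0.05, 0, 0, 0, 0.5], [-0.1, 0.12, -0.05, 0, 0, 0, 0.5], [-0.12, 0.15, -0.05, 0, 0, 0, 0.5], [-0.13, 0.18, -0.05, 0, 0, 0, 0.5], [-0.14, 0.2, -0.05, 0, 0, 0, 0.5], [-0.14, 0.2, -0.05, 0, 0, 0, 0.5]]}}

```text
time_s: 22.75
tcp_pos: [0.4978, -0.3028, 0.2118]
ee_rot: [[0.757, 0.653, -0.0], [0.653, -0.757, -0.0], [-0.001, 0.0, -1.0]]
contact_force: [0.4, 1.1, -0.9]
opening: 0.0431
finger_force: 0.0
```

```bash
cat >> m.py <<'E'
# post: black blob near the robot-side of the bracket's screw end
m=(g<45).astype(np.uint8);n,l,st,ce=cv2.connectedComponentsWithStats(m[140:240,165:310])
for i in range(1,n):
    if st[i,4]>20: print("blob",st[i],ce[i]+[165,140])
E
python3 m.py
```

```text
[ 0.49781216 -0.30279726  0.21179716] 0.31527335187391675 -98.51607362153223 [ 0.3905231   1.09903085 -0.8688319 ] 0.0
```

Run:
```python
from h import *
import cv2
for n,t,T in (("before",pickle.load(open("w6.pkl","rb"))[2],0),("after",pickle.load(open("t8.pkl","rb"))[1],0)):
    g=t["color"].max(2); r=g[140:240,165:330]; print(n,r.min())
    k,l,st,ce=cv2.connectedComponentsWithStats((r<55).astype(np.uint8))
    for i in range(1,k):
        if st[i,4]>15:
            ys,xs=np.where(l==i);f=cv2.fitLine(np.c_[xs,ys].astype(np.float32),2,0,.01,.01).ravel()
            print(" blob",st[i],(ce[i]+[165,140]).round(1),"dir",np.degrees(np.arctan2(f[1],f[0])).round(2),ray(t,ce[i]+[165,140],.075).round(4))
```

```text
before 0
 blob [117  11  10  15  96] [286.7 157.8] dir -77.44 [ 0.5787 -0.0819  0.075 ]
 blob [  9  29  56  12 494] [201.6 173.9] dir 0.3 [0.5456 0.1112 0.075 ]
after 45
```

The arm hides the bracket from the top camera. I'll move it back to the earlier clear spot to verify.

{"api": "send_rows", "payload": {"series": [[0.044, -0.042, 0, 0, 0, 0, 0.5], [0.089, -0.084, 0, 0, 0, 0, 0.5], [0.134, -0.127, 0, 0, 0, 0, 0.5], [0.179, -0.169, 0, 0, 0, 0, 0.5], [0.223, -0.211, 0, 0, 0, 0, 0.5], [0.268, -0.253, 0, 0, 0, 0, 0.5], [0.313, -0.296, 0, 0, 0, 0, 0.5], [0.358, -0.338, 0, 0, 0, 0, 0.5]]}}

```text
time_s: 23.8
tcp_pos: [0.546, 0.1915, 0.212]
ee_rot: [[0.755, 0.656, -0.001], [0.656, -0.755, 0.001], [-0.0, -0.001, -1.0]]
contact_force: [1.8, -0.6, 0.2]
opening: 0.0431
finger_force: 0.0
```

Run:
```python
from h import *
from rig import *
import cv2
o=observe();t=snapshot("top");d=snapshot("side");pickle.dump((o,d,t),open("w9.pkl","wb"));print(o["tcp_pos"],o["contact_force"])
w6=pickle.load(open("w6.pkl","rb"))
for n,t in (("before",w6[2]),("after",t)):
    g=t["color"].max(2); r=g[140:240,165:330]
    k,l,st,ce=cv2.connectedComponentsWithStats((r<55).astype(np.uint8))
    for i in range(1,k):
        if st[i,4]>15:
            ys,xs=np.where(l==i);f=cv2.fitLine(np.c_[xs,ys].astype(np.float32),2,0,.01,.01).ravel()
            w=ray(t,ce[i]+[165,140],.075 if st[i,4]>300 else .065);v=w[:2]-[.5445,.009]
            print(n,st[i],(ce[i]+[165,140]).round(1),"dir",np.degrees(np.arctan2(f[1],f[0])).round(2),w.round(4),np.linalg.norm(v).round(3),np.degrees(np.arctan2(v[1],v[0])).round(1))
```

```text
[0.54601405 0.19149856 0.21199716] [ 1.77198356 -0.58264803  0.19714773]
before [117  11  10  15  96] [286.7 157.8] dir -77.44 [ 0.5814 -0.0828  0.065 ] 0.099 -68.1
before [  9  29  56  12 494] [201.6 173.9] dir 0.3 [0.5456 0.1112 0.075 ] 0.102 89.4
after [  9  27  56  13 509] [201.3 172.1] dir 2.09 [0.55  0.112 0.075] 0.103 87.0
after [109  58  10  13  58] [277.8 204.9] dir -78.45 [ 0.4724 -0.0586  0.065 ] 0.099 -136.8
```

The post has swept to the stop: screw plus nut is about 1.40 rad, which with the key's play limit means a nut angle of at least 1.2. The key has turned only 2° and shifted about 4 mm, and it is still in the yoke. I'm handing the job in.

```bash
python3 -c "
from rig import *
print(close_job())"
```

```text
the job is handed in; nothing more can be done
None
```

I handed the job in at about 24 s; the rig gave no verdict. By my measurements the wide-gap key is seated over the tang and in the yoke, the locknut is at its end stop (about 1.2 rad or more), and the screw moved an estimated 0.15–0.2 rad, within the key's play.

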